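# Set up a thread photo and raise the camera mast

## Task

Set up the shop's photo of the red thread: stand the red spool upright, wholly on the white spot of the photo stand, and let go of it. Then squeeze the red button in the grip at the top of the camera mast while the mast is still down, pull the mast up past its first stop to its second stop (all the way up), and finish there still holding the grip with the button squeezed in. Leave the navy and grey spools and the roll of tape where they are.

Things in the scene. Friction and masses are not known exactly. Their poses are not given: they have to be found in the camera images.
- spool_red: Loose reel of red thread with cream end flanges, standing upright, 29 mm across the flanges and 40 mm tall; origin at the centre of its underside, z up its axis.
- spool_navy: Loose reel of navy blue thread with cream end flanges, standing upright, 29 mm across the flanges and 40 mm tall; origin at the centre of its underside, z up its axis. Bystander.
- spool_grey: Loose reel of grey thread with cream end flanges, standing upright, 26 mm across the flanges and 36 mm tall; origin at the centre of its underside, z up its axis. Bystander.
- tape_1: Roll of tan masking tape lying flat, 104 mm across, 25 mm high; origin at the centre of its underside. Bystander.
- stand: Photo stand fixed to the counter: grey board 130 (x) by 310 (y) by 12 mm thick; origin at the centre of its underside, z up. White spot 110 mm along its +y axis, telescopic camera mast 110 mm along -y. The mast's fixed outer tube, 35 mm across at its collar, reaches 158 mm above the counter.
- spot (a point): Centre of the top of the white spot, a disc 66 mm in diameter on the board, 14 mm above the counter. Axes as the stand's.
- mast_grip (a point): Point to grip on the mast's axis, in the black grip block on its top (36 mm in stand x, 30 in y, 45 tall), 18 mm under the block's top; 195 mm above the counter with the mast down. Moves with the mast; axes as the stand's. Close the fingers along stand x: one pad presses the button, the other the plain face behind.
- button_face (a point): Centre of the outer face of the red button, 18 mm wide and 30 mm tall, on the -x side of the grip block, 7 mm proud of it when free and 1 mm proud when squeezed in; 25 mm from the mast's axis when free.
- camera (a point): Centre of the small black camera on the mast, 52 mm wide, on the mast's +y side (stand axes), reaching about 65 mm from the mast's axis; all of it lies below the grip block. It looks down at the spot and rises with the mast.
- mast (a joint): Height of the mast in m: 0 down, 0.055 first stop, 0.110 second stop, a solid upper end. Button squeezed: it goes straight up against 6 to 11 N if pulled slowly (weight, return spring, damping) and sinks back if let go between stops. Button free: a latch locks it down, and catches it at each stop (up to 5 mm of play).
- button (a joint): How far the button is pressed in, m: 0 free, 0.006 fully in. The latch is free from about 0.0045; fully in takes 6 N, so an ordinary grip (20 N or more) presses it home.

How it is judged:
By the outcome, as a careful person would: the job done as asked, in the order asked, and still so for the second after the job is handed in, while the arm keeps its last pose, push and grip.
It also fails if it takes over 45 s, if anything falls off the work surface, if the arm or the gripper's body presses on something with over 40 N, if the wrist force passes 120 N, or if a joint passes its speed limit or range.

## Robot

A 6-joint arm with a two-finger parallel gripper is mounted at the origin on a cart in front of the work surface, level with it; the furniture and walls round the work are solid. World frame = base frame: x ahead of the robot, y to its left, z up, the work surface at z = 0. Lengths are in m, angles in rad, forces in N, time in s.
With the tool pointing down it reaches from about 0.375 to 0.9 m from the base axis. Payload 3.1 kg.
Tool frame: the origin (TCP) lies between the finger pads; the fingertips stand 17 mm ahead of it and the grasp point (between the pads) lies 2 mm behind it (robot.nose_length is the distance from the TCP to the fingertips, in m); z points along the fingers, y is the line along which they close (so a half turn about z gives the same grasp; the last joint's range is limited). The gripper opens to 87 mm and grips with 3 to 60 N. Pads are 19 mm wide; open, the fingers measure 117 mm over their backs; the gripper's body (75 mm by 190 mm) begins 51 mm behind the grasp point.
Start: joints at [1.004, 0.527, 1.433, -0, 1.181, -0.178], TCP at [0.237, 0.578, 0.24] pointing down, gripper open.
Joint ranges: [-3.08, 3.08], [-0.75, 2.2], [0.22, 2.44], [-1.43, 4.57], [0, 2.65], [-2.85, 2.85]. Speed limits (rad/s): [2.79, 2.79, 3.14, 3.14, 3.14, 3.14].

## Interface

Orientations are given as a unit quaternion [x, y, z, w].
In Python, from rig import robot, cams gives the robot as it stands.
- The arm moves only by the shell command python3 -m pendant 'ROWS' [FORCE]. ROWS is JSON, a list of rows, each an object with "jaw": the opening, from 0 (shut) to 1 (fully open); "linear": the shift along the tool's x, y, z in cm, a list of three; "twist": the turn about the tool's z in degrees. A call has 1 to 12 rows; each row shifts and turns the commanded pose from where the row before left it, along the tool's axes as they then stand; what a row does not reach is not made up. A row lasts 1/12 s, in which the tool goes at most 41.7 mm and 7.16 degrees, less where a joint would pass 70% of its speed; a pose out of reach is approached as far as the arm can. A call is refused whole if a number of a shift passes 4.17 or a number of a turn 7.16, either way. A call with a gripper value outside its range is refused whole. The fingers move at their own pace and stop on an object; FORCE is the grip in N (left out, the last holds). Time passes only in rows, so rows that do not move let the fingers close. It gives the time, the measured TCP pose, the force, the opening and the grip force at its end, in the units of the state.
- robot.get_obs(): the state, without advancing time (a new reading comes with each control period).
- cams.camera(name): name is "scene" or "side" or "wrist"; returns a dict with "color" (480x640x3 uint8, blue, green, red), "depth" (480x640 float32, m along the optical axis (not along the pixel's ray), 0 where there is no reading), "fov_y" (degrees; the focal length in pixels is half the picture's height over the tangent of half this angle, whatever the lens; pixels are square), "cx", "cy" (the principal point, pixels), "view" (4x4, takes a point from world to camera coordinates). Camera axes: x right, y down, z forward; pixel columns grow to the right and rows downward; lengths in m; the calibration is good to about 2 mm. A picture is of the moment at which its call begins.
- robot.hand_in(): hands the job in; it is judged then, once.
The state is a dict: "time": time; "q": joint angles; "joint_velocities": joint speeds; "joint_torque": joint torques, N m; "position": TCP position; "tool_rot": TCP orientation; "ft_force": force on the tool from outside, world axes, zero at the start; "moment": the same for the moment, N m; "grip_width": finger opening in m; "grip_force": force on a finger pad.
Only numpy, scipy, OpenCV 4.12 (cv2) and the standard library are available. Lean on these libraries where they do the work, as an engineer would, in place of code of your own. Each camera call takes 0.05 s, during which the arm holds its last target. There are 200 camera calls.

## Working session

There is one attempt and no reset: what is moved stays moved. The work goes in short steps, Python scripts to look and compute and a shell command to move; the robot and the scene stay as the last step left them, time stands still between calls to the robot, and variables do not carry over. Pictures are saved under pics/ and viewed, at most 10 in all, crops included, and the job is handed in when it is done.

```bash
mkdir -p pics; cat > h.py <<'E'
import numpy as np, cv2
from rig import robot, cams
def snap(n,f):
    c=cams.camera(n); cv2.imwrite(f'pics/{f}.png',c['color']); np.savez(f'pics/{f}.npz',**c); return c
def px(f,u,v):
    c=np.load(f'pics/{f}.npz'); F=240/np.tan(np.radians(c['fov_y'])/2)
    u=int(u);v=int(v); d=c['depth'][v-1:v+2,u-1:u+2]; d=np.median(d[d>0]) if (d>0).any() else np.nan
    p=np.array([(u-c['cx'])/F*d,(v-c['cy'])/F*d,d,1]); return (np.linalg.inv(c['view'])@p)[:3].round(4)
E
python3 - <<'E'
from h import *
snap('scene','s1'); snap('side','d1'); snap('wrist','w1')
o=robot.get_obs(); print(o['position'],o['tool_rot'],o['time'])
E
```

```text
[0.23659229 0.57793555 0.23880216] [ 1.93162181e-01  9.81166499e-01 -7.63085661e-04 -3.02162571e-04] 0.15
```

View pics/s1.png

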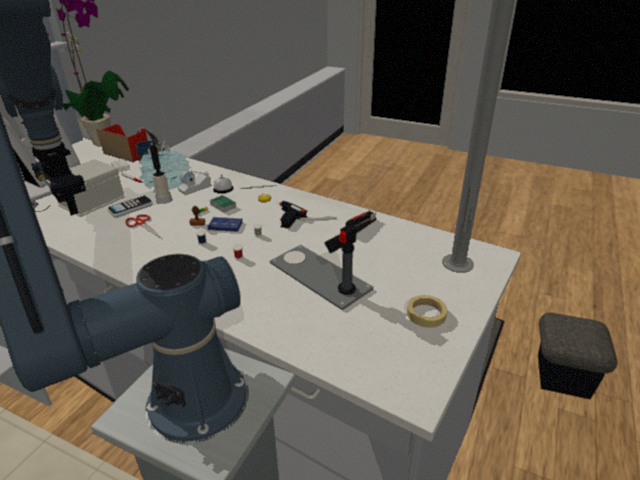

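View pics/d1.png

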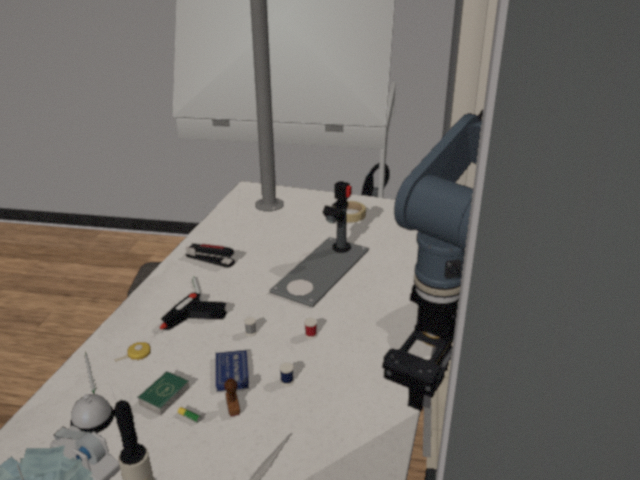

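The scene view has the red spool at (238,252), the spot at (295,257), the mast base at (347,288) and the grip at about (348,236). The side view has the red spool at (311,327), navy at (287,373), grey at (251,325), the spot at (300,288) and the grip at (343,190).

```bash
python3 - <<'E'
from h import *
for f,n,u,v in [('s1','red top',238,248),('s1','navy top',201,235),('s1','grey top',258,228),('s1','spot',295,257),('d1','red top',311,322),('d1','navy',287,367),('d1','grey',251,320),('d1','spot',300,288),('d1','grip',343,186),('d1','btn',347,190),
 ('s1','board near corner',348,305),('s1','board left',271,258),('s1','board right',371,287),('s1','board back',297,247),('d1','bnear',272,292),('d1','bl',314,304),('d1','far',368,246),('s1','tape',427,300)]: print(f,n,px(f,u,v))
for f,r in (('s1',(180,340,210,390)),('d1',(170,350,220,380))):
    i=cv2.imread(f'pics/{f}.png')[r[0]:r[1],r[2]:r[3]]; print(i.shape)
    cv2.imwrite(f'pics/{f}c.png',cv2.resize(i,None,fx=3.2 if f=='d1' else 4,fy=3.2 if f=='d1' else 4 if f=='d1' else 3.6,interpolation=cv2.INTER_CUBIC) if f=='d1' else cv2.resize(i,None,fx=3.6,fy=3.6,interpolation=cv2.INTER_CUBIC))
E
```

```text
s1 red top [0.4837 0.2115 0.0412]
s1 navy top [0.5018 0.3646 0.038 ]
s1 grey top [0.6206 0.225  0.0333]
s1 spot [0.545  0.0483 0.0158]
d1 red top [0.4857 0.2187 0.0399]
d1 navy [0.5075 0.3731 0.0409]
d1 grey [0.6229 0.2279 0.0354]
d1 spot [0.5437 0.0551 0.0139]
d1 grip [ 0.4637 -0.1429  0.2102]
d1 btn [ 0.4527 -0.1406  0.2005]
s1 board near corner [ 0.4159 -0.1806  0.0062]
s1 board left [0.5282 0.1242 0.0009]
s1 board right [ 0.5059 -0.2129  0.0133]
s1 board back [0.5995 0.07   0.0136]
d1 bnear [0.6125 0.0714 0.0052]
d1 bl [0.4988 0.107  0.0072]
d1 far [ 0.3964 -0.1941  0.0036]
s1 tape [ 0.512  -0.3705  0.0162]
(160, 180, 3)
(180, 160, 3)
```

View pics/s1c.png

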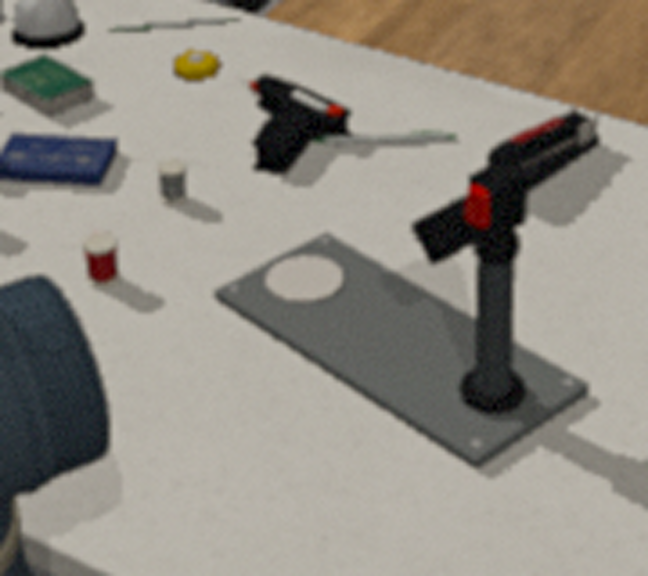

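View pics/d1c.png

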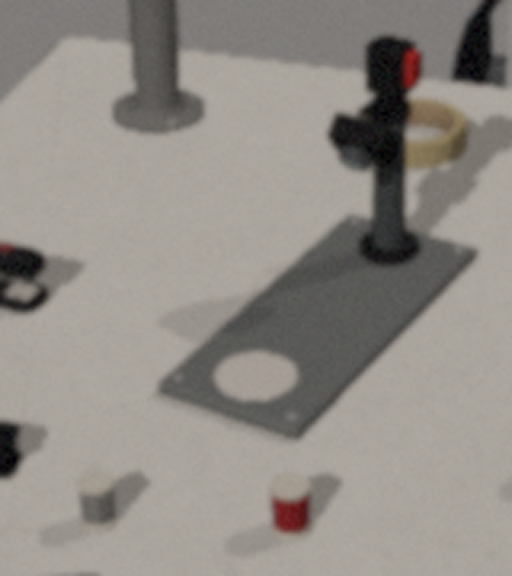

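The crops show the button on the side facing the robot, with the camera head pointing towards the spot; the stand is yawed by about -19°. Next I'll segment for a tighter fit.

```bash
cat >> h.py <<'E'
def cloud(f):
    c=np.load(f'pics/{f}.npz'); F=240/np.tan(np.radians(c['fov_y'])/2); d=c['depth']
    v,u=np.mgrid[:480,:640]; P=np.stack([(u-c['cx'])/F*d,(v-c['cy'])/F*d,d,np.ones_like(d)],-1)
    W=(P@np.linalg.inv(c['view']).T)[...,:3]; W[d==0]=np.nan
    return W,c['color'].astype(int)
def near(W,p,r,z0,z1): return (np.hypot(W[...,0]-p[0],W[...,1]-p[1])<r)&(W[...,2]>z0)&(W[...,2]<z1)
E
python3 - <<'E'
from h import *
for f in ('s1','d1'):
    W,C=cloud(f); b,g,r=C[...,0],C[...,1],C[...,2]; mean=lambda m:(m.sum(),W[m].mean(0).round(4),W[m].min(0).round(3),W[m].max(0).round(3))
    red=(r>90)&(g<60)
    print(f,'spot',mean(near(W,(.544,.052),.05,.008,.022)&(g>130)))
    print('btn',mean(near(W,(.465,-.145),.05,.16,.22)&red))
    for n,p,t in (('red',(.485,.215),.04),('navy',(.505,.37),.04),('grey',(.622,.226),.036)): print(n,mean(near(W,p,.03,t-.004,t+.006)))
    m=near(W,(.51,-.05),.2,.004,.018)&(g<110)&(abs(r-b)<25)
    R=cv2.minAreaRect((W[m][:,:2]*1000).astype(np.float32)); print('board',R)
    print('grip top',mean(near(W,(.474,-.148),.05,.206,.222)))
E
```

```text
s1 spot (np.int64(214), array([0.5463, 0.0531, 0.0153]), array([0.514, 0.021, 0.01 ]), array([0.587, 0.102, 0.02 ]))
btn (np.int64(60), array([ 0.446 , -0.149 ,  0.1988]), array([ 0.441, -0.156,  0.183]), array([ 0.454, -0.141,  0.212]))
red (np.int64(43), array([0.4868, 0.2164, 0.041 ]), array([0.473, 0.204, 0.036]), array([0.502, 0.233, 0.046]))
navy (np.int64(43), array([0.5086, 0.3712, 0.0412]), array([0.495, 0.358, 0.037]), array([0.524, 0.384, 0.045]))
grey (np.int64(34), array([0.6242, 0.2302, 0.0365]), array([0.612, 0.216, 0.032]), array([0.641, 0.243, 0.042]))
board ((504.76458740234375, -52.24713134765625), (313.04180908203125, 132.05426025390625), 68.92033386230469)
grip top (np.int64(130), array([ 0.4625, -0.1553,  0.2122]), array([ 0.441, -0.174,  0.206]), array([ 0.489, -0.138,  0.217]))
d1 spot (np.int64(304), array([0.5458, 0.0513, 0.014 ]), array([0.513, 0.015, 0.009]), array([0.578, 0.083, 0.02 ]))
btn (np.int64(44), array([ 0.4504, -0.1413,  0.1984]), array([ 0.445, -0.151,  0.181]), array([ 0.455, -0.13 ,  0.21 ]))
red (np.int64(91), array([0.4876, 0.2188, 0.0402]), array([0.474, 0.203, 0.036]), array([0.502, 0.234, 0.046]))
navy (np.int64(114), array([0.5098, 0.3728, 0.0397]), array([0.496, 0.356, 0.036]), array([0.524, 0.388, 0.044]))
grey (np.int64(71), array([0.6258, 0.2313, 0.0358]), array([0.613, 0.214, 0.032]), array([0.638, 0.245, 0.04 ]))
board ((506.4299621582031, -48.85382080078125), (314.37738037109375, 132.14224243164062), 69.33348083496094)
grip top (np.int64(98), array([ 0.4665, -0.1492,  0.2113]), array([ 0.446, -0.168,  0.206]), array([ 0.489, -0.131,  0.215]))
```

```bash
python3 -m pendant '[{"jaw":1,"linear":[-1.5,-1.0,0.4],"twist":0},{"jaw":1,"linear":[-3,-2,0.8],"twist":0},{"jaw":1,"linear":[-3.5,-2.3,0.9],"twist":0},{"jaw":1,"linear":[-3.5,-2.3,0.9],"twist":0},{"jaw":1,"linear":[-3.5,-2.3,0.9],"twist":0},{"jaw":1,"linear":[-3.5,-2.3,0.9],"twist":0},{"jaw":1,"linear":[-3.5,-2.3,0.9],"twist":0},{"jaw":1,"linear":[-3.5,-2.3,0.9],"twist":0},{"jaw":1,"linear":[-3.5,-2.3,0.9],"twist":0},{"jaw":1,"linear":[-3.5,-2.3,0.9],"twist":0},{"jaw":1,"linear":[-2.8,-1.8,0.9],"twist":0},{"jaw":1,"linear":[-1.5,-1.0,0.6],"twist":0}]' 20
python3 -m pendant '[{"jaw":1,"linear":[0,0,0],"twist":7.1},{"jaw":1,"linear":[0,0,0],"twist":7.1},{"jaw":1,"linear":[0,0,0],"twist":7.1},{"jaw":1,"linear":[0,0,0],"twist":7.1},{"jaw":1,"linear":[0,0,0],"twist":7.1},{"jaw":1,"linear":[0,0,0],"twist":7.1},{"jaw":1,"linear":[0,0,0],"twist":7.1},{"jaw":1,"linear":[0,0,0],"twist":7.1},{"jaw":1,"linear":[0,0,0],"twist":7.1},{"jaw":1,"linear":[0,0,0],"twist":7.1},{"jaw":1,"linear":[0,0,0],"twist":7.1},{"jaw":1,"linear":[0,0,0],"twist":7.1}]'
python3 -m pendant '[{"jaw":1,"linear":[0,0,0],"twist":3.4},{"jaw":1,"linear":[0,0,0],"twist":0},{"jaw":1,"linear":[0,0,0],"twist":0}]'
cat >> h.py <<'E'
def togo(p):
    from scipy.spatial.transform import Rotation as R
    o=robot.get_obs(); r=R.from_quat(o['tool_rot']); M=r.as_matrix()
    print('t',o['time'],'pos',np.round(o['position'],4),'yang',np.degrees(np.arctan2(M[1,1],M[0,1])).round(2),'z',M[:,2].round(3),'q',np.round(o['q'],2),'F',np.round(o['ft_force'],1))
    print('togo cm',(M.T@(np.array(p)-o['position'])*100).round(2))
E
python3 - <<'E'
from h import *
togo((.487,.217,.025)); snap('wrist','w2')
E
```

```text
time: 1.15
position: [0.4828, 0.2193, 0.1417]
tool_rot: [0.195, 0.981, -0.0, 0.0]
ft_force: [-1.1, 1.1, 0.4]
grip_width: 0.0867
grip_force: 0.0
time: 2.15
position: [0.4804, 0.2224, 0.1423]
tool_rot: [0.808, 0.589, -0.0, -0.0]
ft_force: [0.1, -0.2, -1.1]
grip_width: 0.0871
grip_force: 0.0
time: 2.4
position: [0.4804, 0.2225, 0.1424]
tool_rot: [0.823, 0.568, -0.0, -0.0]
ft_force: [-0.1, 0.1, 0.0]
grip_width: 0.0867
grip_force: 0.0
t 2.4 pos [0.4804 0.2225 0.1424] yang -20.77 z [-0. -0. -1.] q [ 0.22  0.54  1.76 -0.    0.84  0.58] F [-0.1  0.1  0. ]
togo cm [-0.27  0.81 11.74]
```

View pics/w2.png

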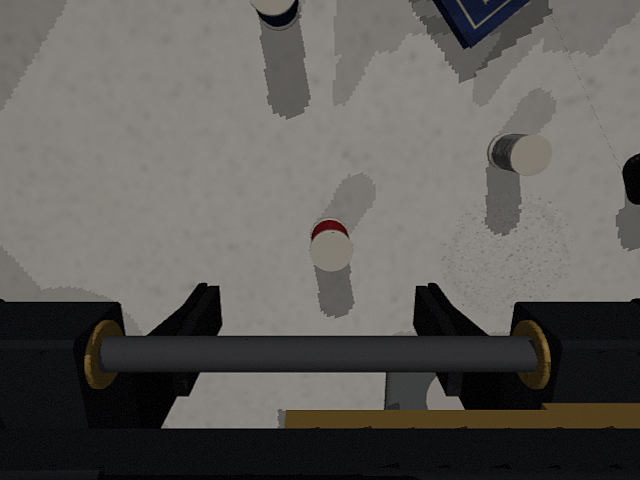

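The wrist view shows the red spool's top disc centred at (331,250), with navy and grey well clear.

```bash
python3 - <<'E'
from h import *
W,C=cloud('w2'); m=near(W,(.487,.217),.035,.036,.046); R=cv2.minEnclosingCircle((W[m][:,:2]*1000).astype(np.float32)); print(m.sum(),W[m].mean(0),R)
togo((R[0][0]/1000,R[0][1]/1000,.025))
E
```

```text
1437 [0.48821256 0.21585857 0.04021362] ((487.91552734375, 215.4287567138672), 14.576030731201172)
t 2.45 pos [0.4804 0.2224 0.1424] yang -20.78 z [-0. -0. -1.] q [ 0.22  0.54  1.76 -0.    0.84  0.59] F [ 0.3  0.2 -0.1]
togo cm [-0.39  0.95 11.74]
```

```bash
python3 -m pendant '[{"jaw":1,"linear":[-0.2,0.5,1],"twist":0},{"jaw":1,"linear":[-0.19,0.45,2],"twist":0},{"jaw":1,"linear":[0,0,2.5],"twist":0},{"jaw":1,"linear":[0,0,2.5],"twist":0},{"jaw":1,"linear":[0,0,2],"twist":0},{"jaw":1,"linear":[0,0,1.2],"twist":0},{"jaw":1,"linear":[0,0,0.5],"twist":0},{"jaw":1,"linear":[0,0,0],"twist":0},{"jaw":0.7,"linear":[0,0,0],"twist":0},{"jaw":0.5,"linear":[0,0,0],"twist":0},{"jaw":0.4,"linear":[0,0,0],"twist":0},{"jaw":0.35,"linear":[0,0,0],"twist":0}]' 15
python3 -m pendant '[{"jaw":0.3,"linear":[0,0,0],"twist":0},{"jaw":0.2,"linear":[0,0,0],"twist":0},{"jaw":0.2,"linear":[0,0,0],"twist":0},{"jaw":0.2,"linear":[0,0,0],"twist":0},{"jaw":0.2,"linear":[0,0,0],"twist":0}]' 15
python3 - <<'E'
from h import *
togo((.5449,.0523,.095))
E
```

```text
time: 3.45
position: [0.4886, 0.2156, 0.0264]
tool_rot: [0.823, 0.567, 0.001, 0.0]
ft_force: [-0.0, 0.4, -0.4]
grip_width: 0.068
grip_force: 0.0
time: 3.87
position: [0.488, 0.2154, 0.0256]
tool_rot: [0.823, 0.567, 0.0, 0.0]
ft_force: [-1.1, 0.2, 0.3]
grip_width: 0.035
grip_force: 0.0
t 3.8667 pos [0.488  0.2154 0.0256] yang -20.87 z [ 0.  0. -1.] q [ 0.21  0.75  1.81 -0.    0.58  0.57] F [-1.1  0.2  0.3]
togo cm [-13.22  11.13  -6.94]
```

```bash
python3 -m pendant '[{"jaw":0.1,"linear":[0,0,0],"twist":0},{"jaw":0.1,"linear":[0,0,0],"twist":0},{"jaw":0.1,"linear":[0,0,0],"twist":0},{"jaw":0.1,"linear":[0,0,0],"twist":0}]' 15
python3 -m pendant '[{"jaw":0.1,"linear":[0,0,-1],"twist":0},{"jaw":0.1,"linear":[0,0,-2],"twist":0},{"jaw":0.1,"linear":[0,0,-2],"twist":0},{"jaw":0.1,"linear":[0,0,-1.5],"twist":0},{"jaw":0.1,"linear":[0,0,-0.5],"twist":0},{"jaw":0.1,"linear":[0,0,0],"twist":0}]'
python3 - <<'E'
from h import *
togo((.5449,.0523,.041))
E
```

```text
time: 4.2
position: [0.4879, 0.2154, 0.0254]
tool_rot: [0.824, 0.567, -0.0, -0.0]
ft_force: [1.2, 0.5, -0.9]
grip_width: 0.024
grip_force: 14.8
time: 4.7
position: [0.489, 0.2157, 0.0973]
tool_rot: [0.823, 0.567, 0.002, 0.001]
ft_force: [0.8, -0.9, -0.2]
grip_width: 0.0239
grip_force: 14.8
t 4.7 pos [0.489  0.2157 0.0973] yang -20.87 z [ 0.004  0.001 -1.   ] q [ 0.21  0.62  1.78 -0.    0.73  0.57] F [ 0.8 -0.9 -0.2]
togo cm [-13.29  11.02   5.64]
```

```bash
python3 -m pendant '[{"jaw":0.1,"linear":[-0.7,0.6,0],"twist":0},{"jaw":0.1,"linear":[-1.5,1.2,0],"twist":0},{"jaw":0.1,"linear":[-1.8,1.5,0],"twist":0},{"jaw":0.1,"linear":[-1.8,1.5,0],"twist":0},{"jaw":0.1,"linear":[-1.8,1.5,0],"twist":0},{"jaw":0.1,"linear":[-1.8,1.5,0],"twist":0},{"jaw":0.1,"linear":[-1.8,1.5,0],"twist":0},{"jaw":0.1,"linear":[-1.3,1.1,0],"twist":0},{"jaw":0.1,"linear":[-0.75,0.7,0],"twist":0},{"jaw":0.1,"linear":[0,0,0],"twist":0},{"jaw":0.1,"linear":[0,0,0],"twist":0},{"jaw":0.1,"linear":[0,0,0],"twist":0}]'
python3 - <<'E'
from h import *
togo((.5449,.0523,.041)); snap('wrist','w3'); snap('side','d3')
a=cv2.imread('pics/d3.png')[170:350,220:420]; b=cv2.imread('pics/w3.png')
cv2.imwrite('pics/c3.png',np.hstack([cv2.resize(a,(400,360),interpolation=cv2.INTER_CUBIC),cv2.resize(b,(400,360))]))
E
```

```text
time: 5.7
position: [0.5434, 0.0528, 0.095]
tool_rot: [0.823, 0.567, -0.001, -0.001]
ft_force: [-0.1, 0.7, 0.4]
grip_width: 0.0243
grip_force: 14.8
t 5.7 pos [0.5434 0.0528 0.095 ] yang -20.85 z [-0.002  0.001 -1.   ] q [-0.11  0.64  1.75  0.    0.76  0.26] F [-0.1  0.7  0.4]
togo cm [0.01 0.16 5.4 ]
```

View pics/c3.png

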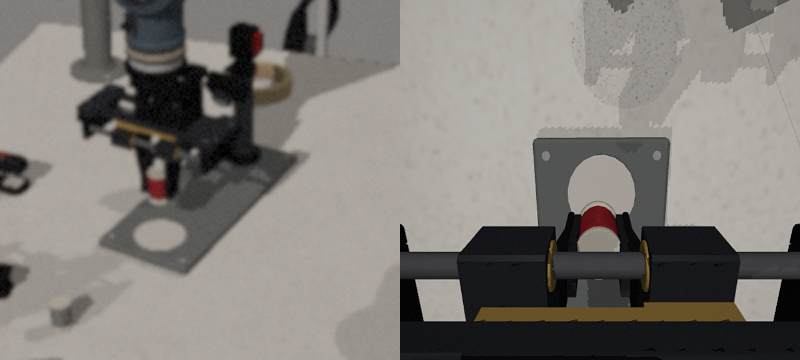

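The spool is held upright over the board (left half, about (157,180)), with the white spot under it. Lowering now.

```bash
python3 -m pendant '[{"jaw":0.1,"linear":[0,0.1,1],"twist":0},{"jaw":0.1,"linear":[0,0,1.5],"twist":0},{"jaw":0.1,"linear":[0,0,1.5],"twist":0},{"jaw":0.1,"linear":[0,0,0.8],"twist":0},{"jaw":0.1,"linear":[0,0,0.4],"twist":0},{"jaw":0.1,"linear":[0,0,0.2],"twist":0},{"jaw":0.1,"linear":[0,0,0.1],"twist":0},{"jaw":0.1,"linear":[0,0,0],"twist":0},{"jaw":0.1,"linear":[0,0,0],"twist":0}]'
python3 - <<'E'
from h import *
togo((.5449,.0523,.0394))
E
```

```text
time: 6.55
position: [0.5458, 0.0517, 0.041]
tool_rot: [0.823, 0.567, 0.0, 0.0]
ft_force: [0.3, -0.7, 0.0]
grip_width: 0.0242
grip_force: 14.8
t 6.55 pos [0.5458 0.0517 0.041 ] yang -20.87 z [ 0.001 -0.    -1.   ] q [-0.11  0.73  1.77 -0.    0.64  0.25] F [ 0.3 -0.7  0. ]
togo cm [ 0.02 -0.11  0.16]
```

```bash
python3 -m pendant '[{"jaw":0.1,"linear":[0,0,0.1],"twist":0},{"jaw":0.1,"linear":[0,0,0.1],"twist":0},{"jaw":0.1,"linear":[0,0,0],"twist":0},{"jaw":0.1,"linear":[0,0,0],"twist":0}]'
python3 -m pendant '[{"jaw":0.35,"linear":[0,0,0],"twist":0},{"jaw":0.45,"linear":[0,0,0],"twist":0},{"jaw":0.6,"linear":[0,0,0],"twist":0},{"jaw":0.75,"linear":[0,0,0],"twist":0},{"jaw":0.75,"linear":[0,0,0],"twist":0},{"jaw":0.75,"linear":[0,0,0],"twist":0},{"jaw":0.75,"linear":[0,0,0],"twist":0}]'
```

```text
time: 6.88
position: [0.5458, 0.0517, 0.0392]
tool_rot: [0.824, 0.567, 0.0, 0.0]
ft_force: [-0.1, 0.1, 4.7]
grip_width: 0.0241
grip_force: 15.2
time: 7.47
position: [0.5454, 0.0517, 0.0384]
tool_rot: [0.824, 0.567, -0.0, -0.0]
ft_force: [-0.4, 0.2, 1.3]
grip_width: 0.0612
grip_force: 0.0
```

```bash
python3 -m pendant '[{"jaw":0.75,"linear":[0,0,-0.5],"twist":0},{"jaw":0.75,"linear":[0,0,-1],"twist":0},{"jaw":0.75,"linear":[0,0,-1.5],"twist":0},{"jaw":0.75,"linear":[0,0,-2],"twist":0},{"jaw":1,"linear":[0,0,-2.5],"twist":0},{"jaw":1,"linear":[0,0,-3],"twist":0},{"jaw":1,"linear":[0,0,-3],"twist":0},{"jaw":1,"linear":[0,0,-3],"twist":0},{"jaw":1,"linear":[0,0,-3],"twist":0},{"jaw":1,"linear":[0,0,-2],"twist":0},{"jaw":1,"linear":[0,0,-1],"twist":0},{"jaw":1,"linear":[0,0,0],"twist":0}]'
python3 - <<'E'
from h import *
snap('wrist','w4'); snap('side','d4')
W,C=cloud('d4'); g,r=C[...,1],C[...,2]
m=near(W,(.545,.052),.05,.049,.06); print(m.sum(),W[m].mean(0),cv2.minEnclosingCircle((W[m][:,:2]*1000).astype(np.float32)))
m=near(W,(.466,-.153),.05,.16,.222)&(r>90)&(g<60); print('btn',m.sum(),W[m].mean(0))
W,C=cloud('w4'); m=near(W,(.545,.052),.05,.049,.06); print(m.sum(),W[m].mean(0),cv2.minEnclosingCircle((W[m][:,:2]*1000).astype(np.float32)))
g=C[...,1]; s=near(W,(.545,.052),.05,.009,.019)&(g>100); print('spot',s.sum(),cv2.minAreaRect((W[s][:,:2]*1000).astype(np.float32)))
togo((.4663,-.1533,.193))
E
```

```text
time: 8.47
position: [0.5467, 0.0517, 0.2667]
tool_rot: [0.823, 0.567, 0.002, 0.002]
ft_force: [0.0, 0.7, -0.6]
grip_width: 0.0868
grip_force: 0.0
67 [0.54575386 0.05451362 0.0537253 ] ((546.0028076171875, 53.448612213134766), 16.652921676635742)
btn 3 [ 0.44746742 -0.14681954  0.20859068]
748 [0.54644328 0.05146042 0.05423898] ((546.4354248046875, 51.12004089355469), 14.370880126953125)
spot 2069 ((545.3300170898438, 50.662353515625), (63.19995880126953, 65.52489471435547), 84.00230407714844)
t 8.5667 pos [0.5447 0.0518 0.2632] yang -20.87 z [-0.001  0.    -1.   ] q [-0.11  0.39  1.6  -0.    1.15  0.25] F [-0.8  0.3  0.4]
togo cm [-2.196e+01 -1.000e-02  7.020e+00]
```

View pics/w4.png

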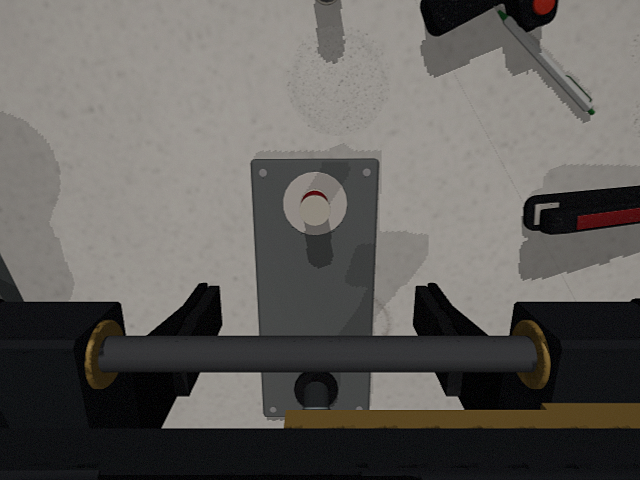

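The spool stands centred on the spot (spot ~(315,203), spool foot near its centre). Moving above the mast.

```bash
python3 -m pendant '[{"jaw":1,"linear":[-1,0,-0.5],"twist":0},{"jaw":1,"linear":[-2,0,-0.5],"twist":0},{"jaw":1,"linear":[-2.5,0,0],"twist":0},{"jaw":1,"linear":[-2.5,0,0],"twist":0},{"jaw":1,"linear":[-2.5,0,0],"twist":0},{"jaw":1,"linear":[-2.5,0,0],"twist":0},{"jaw":1,"linear":[-2.5,0,0],"twist":0},{"jaw":1,"linear":[-2.5,0,0],"twist":0},{"jaw":1,"linear":[-2,0,0],"twist":0},{"jaw":1,"linear":[-1.5,0,0],"twist":0},{"jaw":1,"linear":[-0.5,0,0],"twist":0},{"jaw":1,"linear":[0,0,0],"twist":0}]'
python3 - <<'E'
from h import *
snap('wrist','w5'); snap('scene','s5'); togo((.4663,-.1533,.193))
a=cv2.imread('pics/s5.png')[180:340,260:420]; b=cv2.imread('pics/w5.png')
cv2.imwrite('pics/c5.png',np.hstack([cv2.resize(a,(400,400),interpolation=cv2.INTER_CUBIC),cv2.resize(b,(400,400))]))
W,C=cloud('w5'); 
for z0,z1 in ((.195,.222),(.16,.195)):
    m=near(W,(.466,-.153),.06,z0,z1); print(m.sum(), cv2.minAreaRect((W[m][:,:2]*1000).astype(np.float32)) if m.any() else '')
E
```

```text
time: 9.57
position: [0.4659, -0.1548, 0.2724]
tool_rot: [0.824, 0.566, -0.001, -0.001]
ft_force: [0.4, 0.3, 0.5]
grip_width: 0.0869
grip_force: 0.0
t 9.6667 pos [ 0.4666 -0.1534  0.2728] yang -20.91 z [-0.001  0.001 -1.   ] q [-0.55  0.3   1.72  0.    1.12 -0.18] F [ 0.2  0.4 -0.6]
togo cm [-0.   -0.02  7.98]
3984 ((465.16778564453125, -154.4430694580078), (29.687543869018555, 42.95014190673828), 69.47624206542969)
3350 ((479.95489501953125, -126.1517333984375), (49.754119873046875, 51.004093170166016), 70.64270782470703)
```

View pics/c5.png

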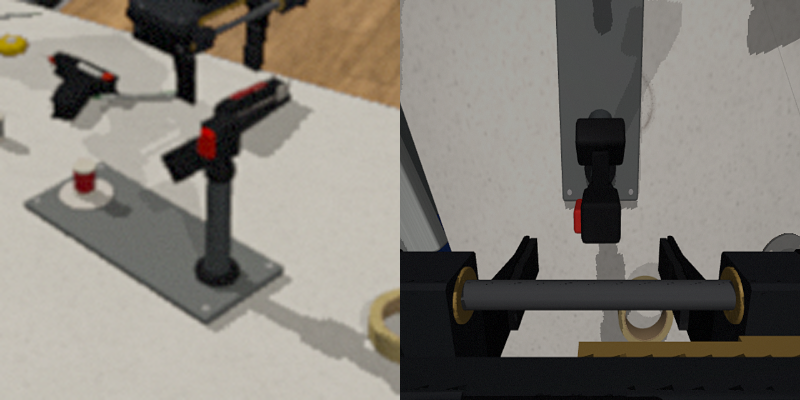

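The spool is still upright on the spot. From the wrist view, the block plus button measures 30 x 43 mm as given, and the mast axis comes to about (0.468, -0.155).

```bash
python3 -m pendant '[{"jaw":1,"linear":[-0.15,0.18,0.5],"twist":0},{"jaw":1,"linear":[0,0,1.2],"twist":0},{"jaw":1,"linear":[0,0,1.5],"twist":0},{"jaw":1,"linear":[0,0,1.5],"twist":0},{"jaw":1,"linear":[0,0,1.5],"twist":0},{"jaw":1,"linear":[0,0,1.2],"twist":0},{"jaw":1,"linear":[0,0,0.6],"twist":0},{"jaw":1,"linear":[0,0,0],"twist":0},{"jaw":1,"linear":[0,0,0],"twist":0}]'
python3 -m pendant '[{"jaw":0.7,"linear":[0,0,0],"twist":0},{"jaw":0.6,"linear":[0,0,0],"twist":0},{"jaw":0.5,"linear":[0,0,0],"twist":0},{"jaw":0.4,"linear":[0,0,0],"twist":0},{"jaw":0.3,"linear":[0,0,0],"twist":0},{"jaw":0.2,"linear":[0,0,0],"twist":0},{"jaw":0.2,"linear":[0,0,0],"twist":0},{"jaw":0.2,"linear":[0,0,0],"twist":0},{"jaw":0.2,"linear":[0,0,0],"twist":0},{"jaw":0.2,"linear":[0,0,0],"twist":0},{"jaw":0.2,"linear":[0,0,0],"twist":0},{"jaw":0.2,"linear":[0,0,0],"twist":0}]' 40
```

```text
time: 10.42
position: [0.4684, -0.1554, 0.1934]
tool_rot: [0.823, 0.568, -0.0, -0.0]
ft_force: [-0.3, 0.4, 0.6]
grip_width: 0.0874
grip_force: 0.0
time: 11.42
position: [0.4678, -0.1557, 0.1934]
tool_rot: [0.823, 0.567, -0.0, -0.001]
ft_force: [-1.7, -0.3, 2.4]
grip_width: 0.0357
grip_force: 40.0
```

Gripped at about 36 mm, so the button is home, with little side force. Pulling up slowly.

```bash
python3 -m pendant '[{"jaw":0.2,"linear":[0,0,-0.2],"twist":0},{"jaw":0.2,"linear":[0,0,-0.4],"twist":0},{"jaw":0.2,"linear":[0,0,-0.4],"twist":0},{"jaw":0.2,"linear":[0,0,-0.4],"twist":0},{"jaw":0.2,"linear":[0,0,-0.4],"twist":0},{"jaw":0.2,"linear":[0,0,-0.4],"twist":0},{"jaw":0.2,"linear":[0,0,-0.4],"twist":0},{"jaw":0.2,"linear":[0,0,-0.4],"twist":0}]' 45
python3 - <<'E'
from h import *
togo((.468,-.1557,.3034)); print(robot.get_obs()['grip_width'])
E
```

```text
time: 12.08
position: [0.4678, -0.1557, 0.2238]
tool_rot: [0.823, 0.567, -0.0, -0.0]
ft_force: [0.3, -0.9, -9.5]
grip_width: 0.0356
grip_force: 45.0
t 12.0833 pos [ 0.4678 -0.1557  0.2238] yang -20.87 z [-0.001  0.    -1.   ] q [-0.55  0.37  1.77 -0.    0.99 -0.18] F [ 0.3 -0.9 -9.5]
togo cm [ 0.01  0.01 -7.96]
0.03561289057536595
```

Rising at 9.5 N, as expected.

```bash
python3 -m pendant '[{"jaw":0.2,"linear":[0,0,-0.5],"twist":0},{"jaw":0.2,"linear":[0,0,-0.5],"twist":0},{"jaw":0.2,"linear":[0,0,-0.5],"twist":0},{"jaw":0.2,"linear":[0,0,-0.5],"twist":0},{"jaw":0.2,"linear":[0,0,-0.5],"twist":0},{"jaw":0.2,"linear":[0,0,-0.5],"twist":0},{"jaw":0.2,"linear":[0,0,-0.5],"twist":0},{"jaw":0.2,"linear":[0,0,-0.5],"twist":0},{"jaw":0.2,"linear":[0,0,-0.5],"twist":0},{"jaw":0.2,"linear":[0,0,-0.5],"twist":0},{"jaw":0.2,"linear":[0,0,-0.5],"twist":0},{"jaw":0.2,"linear":[0,0,-0.5],"twist":0}]'
python3 -m pendant '[{"jaw":0.2,"linear":[0,0,-0.5],"twist":0},{"jaw":0.2,"linear":[0,0,-0.4],"twist":0},{"jaw":0.2,"linear":[0,0,-0.3],"twist":0},{"jaw":0.2,"linear":[0,0,-0.2],"twist":0},{"jaw":0.2,"linear":[0,0,-0.2],"twist":0},{"jaw":0.2,"linear":[0,0,-0.1],"twist":0},{"jaw":0.2,"linear":[0,0,0],"twist":0},{"jaw":0.2,"linear":[0,0,0],"twist":0}]'
```

```text
time: 13.08
position: [0.4678, -0.1557, 0.2838]
tool_rot: [0.823, 0.567, -0.0, -0.0]
ft_force: [-2.3, 0.5, -10.0]
grip_width: 0.0356
grip_force: 45.0
time: 13.75
position: [0.4678, -0.1557, 0.3005]
tool_rot: [0.823, 0.567, -0.0, -0.0]
ft_force: [-4.3, 0.8, -7.1]
grip_width: 0.0355
grip_force: 45.0
```

```bash
python3 -m pendant '[{"jaw":0.2,"linear":[0,0,-0.1],"twist":0},{"jaw":0.2,"linear":[0,0,-0.1],"twist":0},{"jaw":0.2,"linear":[0,0,0],"twist":0},{"jaw":0.2,"linear":[0,0,0],"twist":0}]'
python3 -m pendant '[{"jaw":0.2,"linear":[0,0,-0.1],"twist":0},{"jaw":0.2,"linear":[0,0,0],"twist":0},{"jaw":0.2,"linear":[0,0,0],"twist":0}]'
```

```text
time: 14.08
position: [0.4678, -0.1557, 0.3024]
tool_rot: [0.824, 0.567, -0.0, -0.001]
ft_force: [-4.8, 0.0, -8.4]
grip_width: 0.0356
grip_force: 45.0
time: 14.33
position: [0.4678, -0.1557, 0.3035]
tool_rot: [0.823, 0.567, -0.0, -0.0]
ft_force: [-5.3, 1.3, -7.5]
grip_width: 0.0362
grip_force: 45.0
```

```bash
python3 -m pendant '[{"jaw":0.2,"linear":[0,0,-0.1],"twist":0},{"jaw":0.2,"linear":[0,0,0],"twist":0},{"jaw":0.2,"linear":[0,0,0],"twist":0}]'
python3 -m pendant '[{"jaw":0.2,"linear":[0,0,-0.1],"twist":0},{"jaw":0.2,"linear":[0,0,0],"twist":0},{"jaw":0.2,"linear":[0,0,0],"twist":0}]'
```

```text
time: 14.58
position: [0.4678, -0.1557, 0.3035]
tool_rot: [0.824, 0.567, -0.0, -0.001]
ft_force: [-4.0, 0.4, -17.4]
grip_width: 0.0356
grip_force: 45.0
time: 14.83
position: [0.4678, -0.1557, 0.3037]
tool_rot: [0.824, 0.567, -0.0, -0.001]
ft_force: [-1.9, 0.0, -26.1]
grip_width: 0.0357
grip_force: 45.0
```

The solid stop is reached. I'll ease off 1 mm and check with a picture.

```bash
python3 -m pendant '[{"jaw":0.2,"linear":[0,0,0.1],"twist":0},{"jaw":0.2,"linear":[0,0,0],"twist":0},{"jaw":0.2,"linear":[0,0,0],"twist":0}]'
python3 - <<'E'
from h import *
snap('scene','s6'); snap('side','d6')
a=cv2.imread('pics/s6.png')[140:340,220:420]; b=cv2.imread('pics/d6.png')[150:390,220:420]
cv2.imwrite('pics/c6.png',np.hstack([cv2.resize(a,(400,480),interpolation=cv2.INTER_CUBIC),cv2.resize(b,(400,480),interpolation=cv2.INTER_CUBIC)]))
W,C=cloud('s6'); m=near(W,(.545,.052),.05,.049,.06); print(m.sum(),W[m].mean(0))
for n,p,t in (('navy',(.505,.37),.04),('grey',(.622,.226),.036)): m=near(W,p,.03,t-.004,t+.006); print(n,W[m].mean(0))
E
```

```text
time: 15.08
position: [0.4678, -0.1557, 0.3036]
tool_rot: [0.824, 0.567, -0.0, -0.001]
ft_force: [-2.1, -0.8, -24.4]
grip_width: 0.0357
grip_force: 45.0
47 [0.54455269 0.05267423 0.05518313]
navy [0.50862848 0.37118511 0.04080257]
grey [0.62458423 0.23034832 0.03635919]
```

View pics/c6.png

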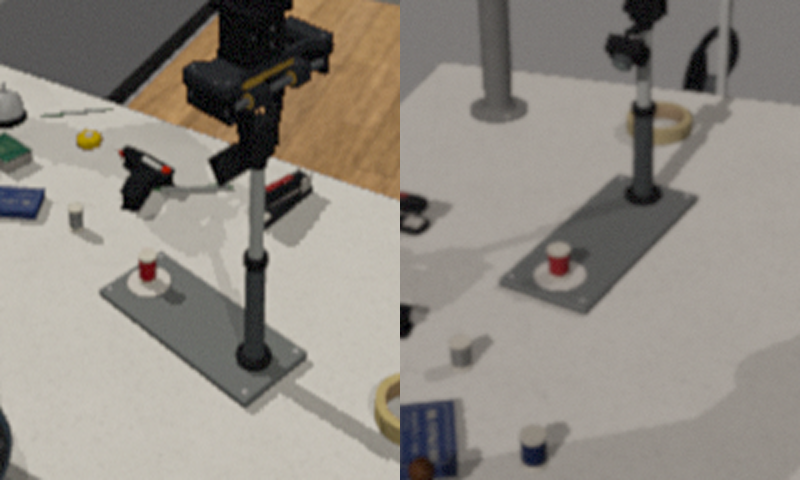

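The mast is fully extended and still held. The red spool stands on the spot at (148,270) in the left half, and the bystanders haven't moved.

```bash
python3 -c "
from rig import robot; print(robot.hand_in())"
```

```text
the job is handed in; nothing more can be done
None
```

The job is handed in at about 15 s: the red spool stands upright and released on the white spot, and the mast is up against its second stop with the grip held at 45 N and the button squeezed in. The navy and grey spools measured unmoved and the tape was never touched; the hand-in returned no verdict.

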